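# Hang the rinsed bait cups to drain and set out their lids

## Robot

A 6-joint arm with a two-finger parallel gripper is mounted at the origin on the work surface. World frame = base frame: x ahead of the robot, y to its left, z up, the work surface at z = 0. Lengths are in mm, angles in rad, forces in N, time in s.
With the tool pointing down it reaches from about 275 to 1000 mm from the base axis. Payload 8.4 kg.
Tool frame: the origin (TCP) lies midway between the tips of the shut fingers; the grasp point (between the pads) lies 19 mm behind it; z points along the fingers, y is the line along which they close (so a half turn about z gives the same grasp; the last joint's range is limited). The gripper opens to 85 mm and grips with 20 to 120 N. Pads are 22 mm wide; open, the fingers measure 114 mm over their backs; the gripper's body (76 mm by 85 mm) begins 54 mm behind the grasp point. The pads swing forward as they close: fully open they stand 13 mm farther back than shut.
Start: joints at [1.216, 0.353, 1.633, -0, 1.155, -0.002], TCP at [215.953, 586.509, 231.281] pointing down, gripper open.
Joint ranges: [-2.63, 2.63], [-0.92, 2.1], [0.06, 2.66], [-1.3, 4.44], [0, 2.69], [-3.02, 3.02]. Speed limits (rad/s): [2.22, 2.22, 2.79, 3.14, 3.14, 3.14].

## Interface

Orientations are given as [roll, pitch, yaw] about the fixed x, y, z axes, in that order (R = Rz(yaw) Ry(pitch) Rx(roll)).
In Python, from rig import r gives the robot as it stands.
- The arm moves only by the shell command python3 -m inch 'ROWS' [OPENING] [FORCE]. ROWS is JSON, a list that holds one entry, the list of rows, each a list of 6 numbers: the shift along the tool's x, y, z scaled (see below), then the turn, a rotation vector about the tool's x, y, z scaled (see below). In form: [[[tx, ty, tz, wx, wy, wz], ...]]. A call has 1 to 8 rows; each row is the pose to reach, as a shift and turn from the pose commanded when the call began, along the tool's axes at that moment, turning the shorter way round; what a row does not reach only later rows make up. The controller multiplies each number of a shift by 20 cm and each number of a turn by pi rad. A row lasts 1/12 s, in which the tool goes at most 41.7 mm and 7.16 degrees, less where a joint would pass 70% of its speed; a pose out of reach is approached as far as the arm can. A call with a number of a shift or a turn outside -1 to 1 is refused whole. A call with a gripper value outside its range is refused whole. OPENING is the gripper's target within -1 to 1 (fully open at 1, half-way at 0, shut at -1), set as the call begins (- or left out, the last holds). The fingers move at their own pace and stop on an object; FORCE is the grip in N (left out, the last holds). Time passes only in rows, so rows that repeat a pose let the fingers close. It gives the time, the measured TCP pose, the force, the opening and the grip force at its end, in the units of the state.
- r.sense(): the state, without advancing time (a new reading comes with each control period).
- r.grab_frame(name): name is "scene" or "side" or "wrist"; returns the picture (480x640x3 uint8, red, green, blue); there is no depth.
- r.camera_info(name): a dict with "K" (3x3 intrinsics, pixels), "distortion" ([k1, k2, p1, p2, k3] as OpenCV has them; the pictures are not rectified), "rvec" (rotation vector, rad) and "tvec" (3), from world to camera coordinates, as OpenCV has them; the wrist camera has in their place "mount" (4x4, takes a point from camera to tool coordinates, whose origin is the TCP and whose axes are the flange's). Camera axes: x right, y down, z forward; pixel columns grow to the right and rows downward; lengths in mm; the calibration is good to about 2 mm. A picture is of the moment at which its call begins: read the wrist's pose just before it. camera_info takes no time and is no camera call.
- r.sign_off(): hands the job in; it is judged then, once.
The state is a dict: "clock": time; "qpos": joint angles; "qvel": joint speeds; "joint_efforts": joint torques, N m; "eef_pos": TCP position; "tcp_rot": TCP orientation; "contact_force": force on the tool from outside, world axes, zero at the start; "wrist_torque": the same for the moment, N m; "opening": opening from 0.0 (shut) to 1.0 (fully open); "grasp_force": force on a finger pad.
Only numpy, scipy, OpenCV 4.12 (cv2) and the standard library are available. Lean on these libraries where they do the work, as an engineer would, in place of code of your own. Each camera call takes 0.05 s, during which the arm holds its last target. There are 200 camera calls.

## Task

The bait cups have just been rinsed: hang every yellow cup mouth-down on a slanted peg of the draining rack, one cup to a peg and pushed home so that the peg's tip bears on the inside of its closed end. Set out all the red lids in neat rows on the drip tray, lying flat with the knob up, one in the middle of each white circle; any cup may go on any peg and any lid on any circle, in any order. Leave the jar, headlamp, float and spinner where they are.

Things in the scene. Friction and masses are not known exactly. Their poses are not given: they have to be found in the camera images.
- rack: Fixed wooden draining rack on the shelf: a foot board 130 x 400 x 8 mm (x, y, z) with a bar 50 x 400 x 55 mm standing along its middle (along the rack's own y), and four round pegs of 24 mm diameter with hemispherical tips rising from the bar's top, 105 mm apart in a row along y. Each peg leans 28 degrees from vertical towards the rack's own -x (roughly towards the robot) and stands out 110 mm along its slant. Origin: centre of the underside.
- peg0_tip (a point): the tip (end of the slanted axis) of peg 0, counted from the rack's -y end; 152 mm above the shelf. The peg's direction from root to tip in the rack's frame is (-0.469, 0, 0.883).
- peg1_tip (a point): the tip (end of the slanted axis) of peg 1, counted from the rack's -y end; 152 mm above the shelf. The peg's direction from root to tip in the rack's frame is (-0.469, 0, 0.883).
- peg2_tip (a point): the tip (end of the slanted axis) of peg 2, counted from the rack's -y end; 152 mm above the shelf. The peg's direction from root to tip in the rack's frame is (-0.469, 0, 0.883).
- peg3_tip (a point): the tip (end of the slanted axis) of peg 3, counted from the rack's -y end; 152 mm above the shelf. The peg's direction from root to tip in the rack's frame is (-0.469, 0, 0.883).
- cup0: A yellow plastic bait cup, a straight cylinder 58 mm in outer diameter and 80 mm tall, wall 3 mm (52 mm inside, so it has 14 mm of play all round a peg and sags a few degrees when let go), bottom 4 mm, about 60 g; starts standing mouth-down on the shelf. Origin: centre of the mouth (on the shelf at the start); its z axis points from the mouth to the closed end, whose inside lies 76 mm from the mouth. May be absent.
- cup1: A yellow plastic bait cup, a straight cylinder 58 mm in outer diameter and 80 mm tall, wall 3 mm (52 mm inside, so it has 14 mm of play all round a peg and sags a few degrees when let go), bottom 4 mm, about 60 g; starts standing mouth-down on the shelf. Origin: centre of the mouth (on the shelf at the start); its z axis points from the mouth to the closed end, whose inside lies 76 mm from the mouth. May be absent.
- cup2: A yellow plastic bait cup, a straight cylinder 58 mm in outer diameter and 80 mm tall, wall 3 mm (52 mm inside, so it has 14 mm of play all round a peg and sags a few degrees when let go), bottom 4 mm, about 60 g; starts standing mouth-down on the shelf. Origin: centre of the mouth (on the shelf at the start); its z axis points from the mouth to the closed end, whose inside lies 76 mm from the mouth. May be absent.
- cup3: A yellow plastic bait cup, a straight cylinder 58 mm in outer diameter and 80 mm tall, wall 3 mm (52 mm inside, so it has 14 mm of play all round a peg and sags a few degrees when let go), bottom 4 mm, about 60 g; starts standing mouth-down on the shelf. Origin: centre of the mouth (on the shelf at the start); its z axis points from the mouth to the closed end, whose inside lies 76 mm from the mouth. May be absent.
- tray: Fixed grey plastic drip tray, 200 x 200 mm, rim 18 mm high, walls and floor 4 mm thick, with four painted white circles of 80 mm diameter on its floor in two rows of two, 90 mm apart. Origin: centre of the underside, axes along its sides.
- circle0 (a point): centre of painted circle 0 on the tray floor (4 mm above the shelf), at (-45, -45) mm in the tray's frame.
- circle1 (a point): centre of painted circle 1 on the tray floor (4 mm above the shelf), at (-45, +45) mm in the tray's frame.
- circle2 (a point): centre of painted circle 2 on the tray floor (4 mm above the shelf), at (+45, -45) mm in the tray's frame.
- circle3 (a point): centre of painted circle 3 on the tray floor (4 mm above the shelf), at (+45, +45) mm in the tray's frame.
- lid0: A red plastic cup lid: flat disc 62 mm in diameter and 8 mm thick with a round knob of 18 mm diameter standing 26 mm above the disc's middle (34 mm tall in all), about 40 g; starts lying on the shelf knob up. Origin: centre of the underside, z up through the knob. May be absent.
- lid1: A red plastic cup lid: flat disc 62 mm in diameter and 8 mm thick with a round knob of 18 mm diameter standing 26 mm above the disc's middle (34 mm tall in all), about 40 g; starts lying on the shelf knob up. Origin: centre of the underside, z up through the knob. May be absent.
- lid2: A red plastic cup lid: flat disc 62 mm in diameter and 8 mm thick with a round knob of 18 mm diameter standing 26 mm above the disc's middle (34 mm tall in all), about 40 g; starts lying on the shelf knob up. Origin: centre of the underside, z up through the knob. May be absent.
- lid3: A red plastic cup lid: flat disc 62 mm in diameter and 8 mm thick with a round knob of 18 mm diameter standing 26 mm above the disc's middle (34 mm tall in all), about 40 g; starts lying on the shelf knob up. Origin: centre of the underside, z up through the knob. May be absent.
- jar: Bystander: glass jar of lead weights, 68 mm diameter, 96 mm tall; origin under its centre. (A fixed blue tackle box, 145 mm tall, stands well beyond it and the rack, out of the way.)
- headlamp: Bystander: grey plastic headlamp, 45 x 65 x 45 mm with a toggle switch on top and a strap; origin under its centre.
- float: Bystander: wooden fishing float about 140 mm long lying on the shelf; origin under its centre, x along its length.
- spinner: Bystander: flat chrome spinner lure, 100 mm long; origin under its centre.

How it is judged (in metres and radians):
At the end, for the whole second after the job is handed in: Every cup present hangs mouth-down with a peg inside it, the peg's tip within about 10 mm of the inside of its closed end, and its axis within 46 degrees of vertical; every lid present lies flat, knob up, on the tray floor with its centre within 14 mm of the centre of a circle; all at rest (((z of peg0_tip in the frame of cup0 between 0.066 and 0.082 m and x of peg0_tip in the frame of cup0 between -0.024 and 0.024 m and y of peg0_tip in the frame of cup0 between -0.024 and 0.024 m) or (z of peg1_tip in the frame of cup0 between 0.066 and 0.082 m and x of peg1_tip in the frame of cup0 between -0.024 and 0.024 m and y of peg1_tip in the frame of cup0 between -0.024 and 0.024 m) or (z of peg2_tip in the frame of cup0 between 0.066 and 0.082 m and x of peg2_tip in the frame of cup0 between -0.024 and 0.024 m and y of peg2_tip in the frame of cup0 between -0.024 and 0.024 m) or (z of peg3_tip in the frame of cup0 between 0.066 and 0.082 m and x of peg3_tip in the frame of cup0 between -0.024 and 0.024 m and y of peg3_tip in the frame of cup0 between -0.024 and 0.024 m)) and angle between each of cup0, cup1, cup2, cup3's own z axis and vertical below 0.8 rad and linear speed of each of cup0, cup1, cup2, cup3, lid0, lid1, lid2, lid3 below 0.03 m/s and ((z of peg0_tip in the frame of cup1 between 0.066 and 0.082 m and x of peg0_tip in the frame of cup1 between -0.024 and 0.024 m and y of peg0_tip in the frame of cup1 between -0.024 and 0.024 m) or (z of peg1_tip in the frame of cup1 between 0.066 and 0.082 m and x of peg1_tip in the frame of cup1 between -0.024 and 0.024 m and y of peg1_tip in the frame of cup1 between -0.024 and 0.024 m) or (z of peg2_tip in the frame of cup1 between 0.066 and 0.082 m and x of peg2_tip in the frame of cup1 between -0.024 and 0.024 m and y of peg2_tip in the frame of cup1 between -0.024 and 0.024 m) or (z of peg3_tip in the frame of cup1 between 0.066 and 0.082 m and x of peg3_tip in the frame of cup1 between -0.024 and 0.024 m and y of peg3_tip in the frame of cup1 between -0.024 and 0.024 m)) and ((z of peg0_tip in the frame of cup2 between 0.066 and 0.082 m and x of peg0_tip in the frame of cup2 between -0.024 and 0.024 m and y of peg0_tip in the frame of cup2 between -0.024 and 0.024 m) or (z of peg1_tip in the frame of cup2 between 0.066 and 0.082 m and x of peg1_tip in the frame of cup2 between -0.024 and 0.024 m and y of peg1_tip in the frame of cup2 between -0.024 and 0.024 m) or (z of peg2_tip in the frame of cup2 between 0.066 and 0.082 m and x of peg2_tip in the frame of cup2 between -0.024 and 0.024 m and y of peg2_tip in the frame of cup2 between -0.024 and 0.024 m) or (z of peg3_tip in the frame of cup2 between 0.066 and 0.082 m and x of peg3_tip in the frame of cup2 between -0.024 and 0.024 m and y of peg3_tip in the frame of cup2 between -0.024 and 0.024 m)) and ((z of peg0_tip in the frame of cup3 between 0.066 and 0.082 m and x of peg0_tip in the frame of cup3 between -0.024 and 0.024 m and y of peg0_tip in the frame of cup3 between -0.024 and 0.024 m) or (z of peg1_tip in the frame of cup3 between 0.066 and 0.082 m and x of peg1_tip in the frame of cup3 between -0.024 and 0.024 m and y of peg1_tip in the frame of cup3 between -0.024 and 0.024 m) or (z of peg2_tip in the frame of cup3 between 0.066 and 0.082 m and x of peg2_tip in the frame of cup3 between -0.024 and 0.024 m and y of peg2_tip in the frame of cup3 between -0.024 and 0.024 m) or (z of peg3_tip in the frame of cup3 between 0.066 and 0.082 m and x of peg3_tip in the frame of cup3 between -0.024 and 0.024 m and y of peg3_tip in the frame of cup3 between -0.024 and 0.024 m)) and (horizontal distance between lid0 and circle0 below 0.014 m or horizontal distance between lid0 and circle1 below 0.014 m or horizontal distance between lid0 and circle2 below 0.014 m or horizontal distance between lid0 and circle3 below 0.014 m) and z of each of lid0, lid1, lid2, lid3 in the frame of tray below 0.01 m and angle between each of lid0, lid1, lid2, lid3's own z axis and vertical below 0.1 rad and (horizontal distance between lid1 and circle0 below 0.014 m or horizontal distance between lid1 and circle1 below 0.014 m or horizontal distance between lid1 and circle2 below 0.014 m or horizontal distance between lid1 and circle3 below 0.014 m) and (horizontal distance between lid2 and circle0 below 0.014 m or horizontal distance between lid2 and circle1 below 0.014 m or horizontal distance between lid2 and circle2 below 0.014 m or horizontal distance between lid2 and circle3 below 0.014 m) and (horizontal distance between lid3 and circle0 below 0.014 m or horizontal distance between lid3 and circle1 below 0.014 m or horizontal distance between lid3 and circle2 below 0.014 m or horizontal distance between lid3 and circle3 below 0.014 m)); the robot touches nothing.
It fails at once if a bystander (jar, headlamp, float or spinner) is moved more than 30 mm (distance of any of jar, headlamp, float, spinner from where it was at the start of the episode above 0.03 m).
Of cup0, cup1, cup2, cup3 only 3 to 4 are there at a start; the rules pass over those that are not, and their reading is None.
Of lid0, lid1, lid2, lid3 only 3 to 4 are there at a start; the rules pass over those that are not, and their reading is None.
At some moment in a run one of lid0, lid1, lid2, lid3 may be knocked a few centimetres aside while the robot is not near it.
It also fails if it takes over 210 s, if anything falls off the work surface, if the arm or the gripper's body presses on something with over 40 N, if the wrist force passes 120 N, or if a joint passes its speed limit or range.

## Working session

There is one attempt and no reset: what is moved stays moved. The work goes in short steps, Python scripts to look and compute and a shell command to move; the robot and the scene stay as the last step left them, time stands still between calls to the robot, and variables do not carry over. Pictures are saved under pics/ and viewed, at most 14 in all, crops included, and the job is handed in when it is done.

```bash
ls; mkdir -p pics
python3 - <<'E'
from rig import r
import cv2
s=r.sense();print(s)
for n in("scene","side","wrist"):
    c=r.camera_info(n);print(n,c)
ims=[]
for n in("scene","side"):
    im=r.grab_frame(n)[:,:,::-1];cv2.imwrite(f"pics/{n}0.png",im)
E
```

```text
pics
{'clock': 0.0, 'qpos': array([ 1.21560371e+00,  3.53661566e-01,  1.63416358e+00, -1.11667653e-05,
        1.15521675e+00, -2.39450383e-03]), 'qvel': array([ 0.00022587,  0.00101383, -0.0009205 , -0.0011179 , -0.00012325,
       -0.00111162]), 'joint_efforts': array([ 2.00885210e-03, -6.05253267e+01, -3.42074203e+01,  7.54795565e-05,
        9.28479829e-03,  7.20479829e-05]), 'eef_pos': array([215.7791349 , 586.03684221, 230.54071581]), 'tcp_rot': array([-3.14014339e+00,  6.73950220e-06,  2.78879906e+00]), 'contact_force': array([-0.64697467,  0.48785752, -0.90068432]), 'wrist_torque': array([0.02155864, 0.00417282, 0.06090033]), 'grasp_force': 0.0, 'opening': 0.9979031994081679}
scene {'K': array([[500.23993769,   0.        , 326.76249768],
       [  0.        , 500.23993769, 246.67598833],
       [  0.        ,   0.        ,   1.        ]]), 'distortion': array([0.02418483, 0.        , 0.        , 0.        , 0.        ]), 'rvec': array([ 1.30928551,  2.47180508, -0.73432911]), 'tvec': array([ 320.12281027, -323.99247401, 1648.73123342])}
side {'K': array([[617.80083287,   0.  
[... 238 characters left out ...]
286, -0.43747354,  0.18133853]), 'tvec': array([-500.81144107,  228.32442897, 1495.32495854])}
wrist {'K': array([[372.30024909,   0.        , 325.35854747],
       [  0.        , 372.30024909, 237.07192845],
       [  0.        ,   0.        ,   1.        ]]), 'distortion': array([-0.02950632,  0.        ,  0.        ,  0.        ,  0.        ]), 'mount': array([[-1.23535386e-03, -9.46390495e-01, -3.23022452e-01,
         8.25273070e+01],
       [ 9.99999228e-01, -1.12666024e-03, -5.23469397e-04,
        -3.38901638e-01],
       [ 1.31469908e-04, -3.23022850e-01,  9.46391157e-01,
        -1.41834202e+02],
       [ 0.00000000e+00,  0.00000000e+00,  0.00000000e+00,
         1.00000000e+00]])}
```

View pics/scene0.png

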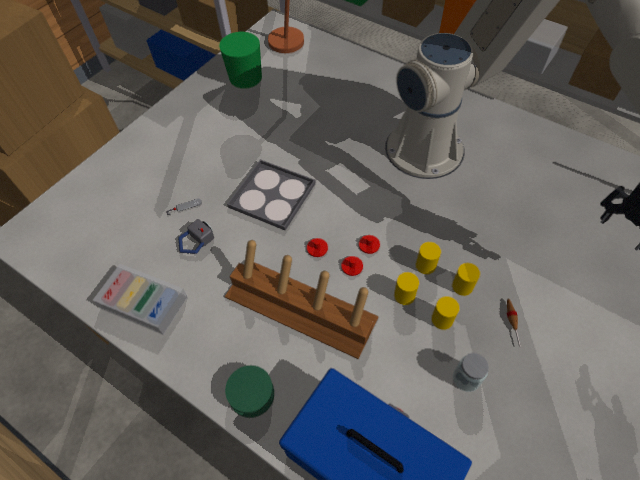

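View pics/side0.png

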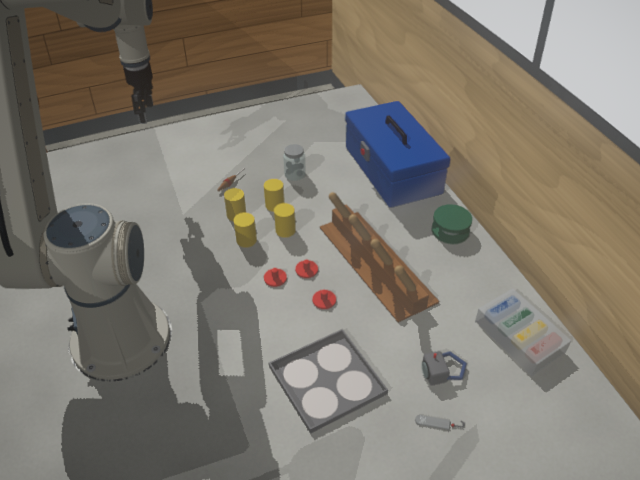

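The scene shows 4 yellow cups near (429,257), (466,279), (406,288) and (445,313), and 3 red lids near (317,247), (369,244) and (352,265). The tray is at (271,195), and the peg tips run from (251,243) to (361,291). The side view shows the same objects.

```bash
cat > h.py <<'E'
import numpy as np,cv2
from rig import r
from scipy.spatial.transform import Rotation as R
C={n:r.camera_info(n) for n in("scene","side","wrist")}
def ext(n,s=None):
    c=C[n]
    if n!="wrist":
        Rm=cv2.Rodrigues(c["rvec"])[0];return Rm.T,-Rm.T@np.array(c["tvec"]).ravel()
    T=np.eye(4);T[:3,:3]=R.from_euler("xyz",s["tcp_rot"]).as_matrix();T[:3,3]=s["eef_pos"]
    M=T@c["mount"];return M[:3,:3],M[:3,3]
def ray(n,uv,s=None):
    A,o=ext(n,s);p=cv2.undistortPoints(np.array(uv,float).reshape(-1,1,2),C[n]["K"],C[n]["distortion"]).reshape(-1,2)
    d=np.c_[p,np.ones(len(p))]@A.T;return o,d/np.linalg.norm(d,axis=1)[:,None]
def plane(n,uv,z,s=None):
    o,d=ray(n,uv,s);return o+d*((z-o[2])/d[:,2])[:,None]
def tri(u1,u2):
    o1,d1=ray("scene",u1);o2,d2=ray("side",u2)
    d1,d2=d1[0],d2[0];t=np.linalg.lstsq(np.c_[d1,-d2],o2-o1,rcond=None)[0]
    a,b=o1+t[0]*d1,o2+t[1]*d2;return (a+b)/2,np.linalg.norm(a-b)
def mask(im,col):
    h=cv2.cvtColor(im,cv2.COLOR_RGB2HSV);H,S,V=[h[...,i].astype(int) for i in range(3)]
    return {"y":(H>20)&(H<33)&(S>150)&(V>60),"r":((H<6)|(H>174))&(S>180)&(V>80),
            "w":(S<40)&(V>185),"b":(H>5)&(H<20)&(S>90)&(V>70)}[col].astype(np.uint8)
def blobs(m,a0,a1):
    n,l,st,ce=cv2.connectedComponentsWithStats(m)
    return [(i,st[i,4],ce[i],l==i) for i in range(1,n) if a0<=st[i,4]<=a1]
def move(tp,tr):
    "rows target: position mm, tool rotation matrix, from commanded ~ measured pose"
    s=r.sense();R0=R.from_euler("xyz",s["tcp_rot"])
    t=R0.inv().apply(np.array(tp)-s["eef_pos"])/200;w=(R0.inv()*R.from_matrix(tr)).as_rotvec()/np.pi
    return np.round(np.r_[t,w],4)
E
python3 - <<'E'
from h import *
np.set_printoptions(precision=1,suppress=True)
for n in("scene","side"):
    im=cv2.imread(f"pics/{n}0.png")[:,:,::-1].copy()
    print(n)
    for c,z,a0,a1 in(("y",40,100,3000),("r",8,60,1500),("w",4,300,1500)):
        for i,a,ce,m in blobs(mask(im,c),a0,a1):
            hull=cv2.convexHull(np.argwhere(m)[:,::-1].astype(np.int32));M=cv2.moments(hull);q=(M["m10"]/M["m00"],M["m01"]/M["m00"])
            p=plane(n,q,z)[0];
            if abs(p[1])<700 and 200<p[0]<1000:print(c,a,np.array(q),p)
for a,b in(((251,243),(409,287)),((286,259),(384,259)),((323,275),(363,232)),((361,291),(342,210))):pass
for u in [(251,241),(287,256),(324,272),(362,289)]: print(plane("scene",u,149))
for u in [(333,196),(354,213),(377,240),(402,269)]: print(plane("side",u,149))
for n in("scene","side"):
    im=cv2.imread(f"pics/{n}0.png")
    x,y=(220,220) if n=="scene" else(310,180)
    cv2.imwrite(f"pics/{n}0c.png",cv2.resize(im[y:y+140,x:x+180],None,fx=4,fy=4))
E
```

```text
scene
y 606 [427.8 257.4] [390.7 216.9  40. ]
y 645 [465.6 278.7] [393.7 331.8  40. ]
y 619 [406.1 287.8] [506.1 214.4  40. ]
y 659 [444.9 312.5] [512.9 331.8  40. ]
r 286 [368.9 244.1] [425.1  50.5   8. ]
r 293 [316.9 247.3] [517.6 -67.6   8. ]
r 308 [351.9 265.6] [512.7  49.    8. ]
side
y 165 [272.8 185. ] [524.6 373.2  40. ]
y 118 [234.4 194.6] [404.7 372.6  40. ]
y 216 [283.2 209.7] [517.4 254.6  40. ]
y 224 [243.2 219.5] [398.6 257.   40. ]
w 674 [333.6 357. ] [ 469.6 -248.     4. ]
w 718 [300.2 373. ] [ 381.  -261.4    4. ]
w 740 [353.9 385.4] [ 482.9 -337.8    4. ]
w 785 [319.3 402.2] [ 393.9 -350.     4. ]
[[ 667.2 -163.5  149. ]]
[[651.8 -59.7 149. ]]
[[638.   43.7 149. ]]
[[625.6 146.3 149. ]]
[[623.4 138.5 149. ]]
[[648.2  55.3 149. ]]
[[660.9 -57.8 149. ]]
[[ 674.2 -168.9  149. ]]
```

View pics/scene0c.png

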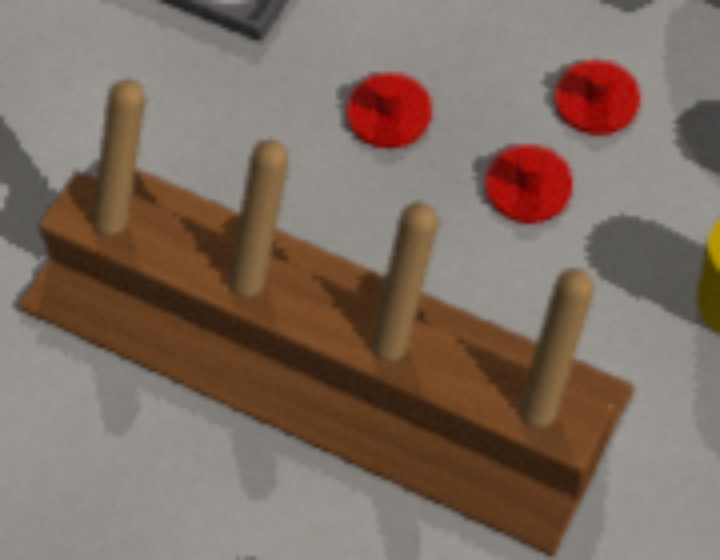

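View pics/side0c.png

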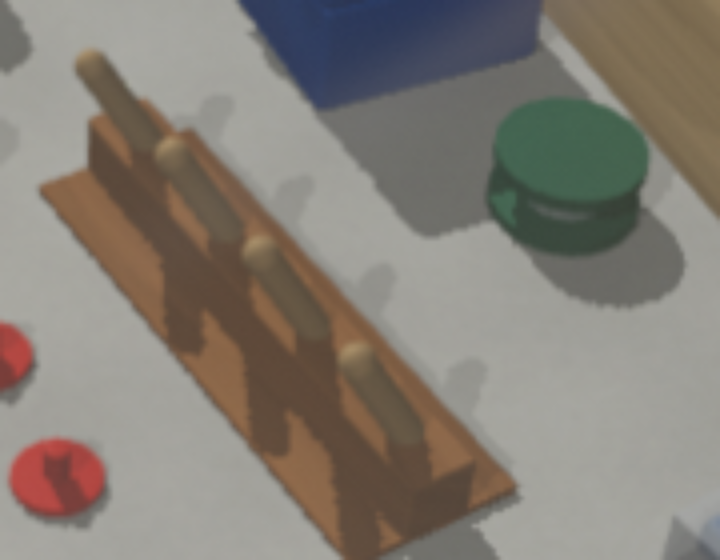

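In the crops, the hemispherical tip centres are at scene (251.5,243.7), (287,259), (325,274.5) and (364,291). In the side view they are at (399,269), (375,242.5), (353,218) and (332.5,196).

Run:
```python
from h import *
np.set_printoptions(precision=1,suppress=True)
A=[(251.5,243.7),(287.2,259),(324.7,274.5),(363.7,291)];B=[(399,269.2),(375,242.5),(353,218.2),(332.5,195.7)]
for a,b in zip(A,B): print(tri(a,b),plane("scene",a,141.4),plane("side",b,141.4))
ce={}
for n in("scene","side"):
    im=cv2.imread(f"pics/{n}0.png")[:,:,::-1].copy();h=cv2.cvtColor(im,cv2.COLOR_RGB2HSV)
    y=((h[...,0]>18)&(h[...,0]<36)&(h[...,1]>130)&(h[...,2]>30)).astype(np.uint8)
    ce[n]=[(c,a) for i,a,c,m in blobs(y,100,2000)]
    print(n,[(c,a) for c,a in ce[n]])
    rr=((h[...,0]<8)|(h[...,0]>172))&(h[...,1]>130)
    for i,a,c,m in blobs(rr.astype(np.uint8),60,1500):
        p=plane(n,c,8)[0]
        if 300<p[0]<700 and abs(p[1])<300: print("lid",a,c,p)
    w=mask(im,"w") if n=="side" else ((h[...,1]<40)&(h[...,2]>195)).astype(np.uint8)
    for i,a,c,m in blobs(w,200,2000):
        p=plane(n,c,4)[0]
        if 300<p[0]<700 and -450<p[1]<0: print("circ",a,c,p)
    if n=="scene": print(h[182,267],h[189,291],h[189,170])
for a,_ in ce["scene"]:
    for b,_ in ce["side"]:
        p,e=tri(a,b)
        if e<25 and 0<p[2]<90: print(p,e)
```

```text
(array([ 670.4, -161. ,  142.1]), np.float64(0.9115764670665738)) [[ 669.7 -161.2  141.4]] [[ 671.1 -160.7  141.4]]
(array([655.8, -57.2, 141.8]), np.float64(0.7556239104800326)) [[655.3 -57.2 141.4]] [[656.3 -57.1 141.4]]
(array([640.4,  46.1, 141.6]), np.float64(2.233586510677837)) [[639.4  46.6 141.4]] [[641.3  45.4 141.4]]
(array([625.4, 150. , 141.1]), np.float64(2.536696995054223)) [[624.4 150.7 141.4]] [[626.1 148.6 141.4]]
scene [(array([427.8, 257.4]), np.int32(615)), (array([465.6, 278.6]), np.int32(656)), (array([406.1, 287.9]), np.int32(632)), (array([444.9, 312.4]), np.int32(669))]
lid 315 [368.9 243.9] [424.5  50.1   8. ]
lid 317 [316.9 247.2] [517.3 -67.7   8. ]
lid 341 [351.7 265.5] [512.6  48.3   8. ]
[  9  19 184] [  9  18 184] [ 17  14 125]
side [(array([278.1, 206.7]), np.int32(918)), (array([239.5, 212.8]), np.int32(674))]
lid 269 [306.1 268.5] [508.1  41.6   8. ]
lid 286 [274.6 277. ] [419.9  43.3   8. ]
lid 274 [323.5 298.5] [512.9 -73.2   8. ]
circ 674 [333.6 357.1] [ 469.7 -248.1    4. ]
circ 718 [300.3 373. ] [ 381.1 -261.5    4. ]
circ 740 [353.9 385.4] [ 482.9 -337.8    4. ]
circ 785 [319.4 402.2] [ 394.1 -349.9    4. ]
```

Peg ball heights come out at 141–142 mm against 141.4 expected, and the spacing at 104.8 mm against 105. Rack yaw is about 0.144 rad. Next I'll move over the cups for a refined look.

```bash
cat >> h.py <<'E'
def Rt(yaw,tilt=0):
    "tool down, yaw; tilt: fingers lean outward along -tool x"
    return R.from_euler("z",yaw)*R.from_euler("x",np.pi)*R.from_euler("y",-tilt)
def plan(poses,start=None):
    s=r.sense();p0,R0=(s["eef_pos"],R.from_euler("xyz",s["tcp_rot"])) if start is None else start
    for p,Rn in poses:
        p=np.array(p,float);t=R0.inv().apply(p-p0);w=(R0.inv()*Rn).as_rotvec()
        n=max(np.linalg.norm(t)/41.7,np.degrees(np.linalg.norm(w))/7.16)
        print([float(x) for x in np.round(np.r_[t/200,w/np.pi],3)+0.],"rows>=%.1f"%n,"->",np.round(p,1));p0,R0=p,Rn
Y=3.286
E
python3 - <<'E'
from h import *
plan([((450,272,330),Rt(Y))])
print((Rt(Y,.489)).as_matrix()[:,2])
E
```

```text
[-1.641, -1.07, -0.496, 0.0, 0.0, -0.158] rows>=9.7 -> [450. 272. 330.]
[ 0.46485393  0.06759887 -0.88280304]
```

```bash
python3 -m inch '[[[-0.82,-0.535,-0.248,0,0,0],[-0.82,-0.535,-0.248,0,0,0],[-0.82,-0.535,-0.248,0,0,0],[-0.82,-0.535,-0.248,0,0,0],[-0.82,-0.535,-0.248,0,0,0],[-0.82,-0.535,-0.248,0,0,0]]]' 1 30
python3 -m inch '[[[-0.82,-0.535,-0.248,0,0,-0.158],[-0.82,-0.535,-0.248,0,0,-0.158],[-0.82,-0.535,-0.248,0,0,-0.158],[-0.82,-0.535,-0.248,0,0,-0.158],[-0.82,-0.535,-0.248,0,0,-0.158],[-0.82,-0.535,-0.248,0,0,-0.158],[-0.82,-0.535,-0.248,0,0,-0.158],[-0.82,-0.535,-0.248,0,0,-0.158]]]'
python3 - <<'E'
from h import *
np.set_printoptions(precision=1,suppress=True)
s=r.sense();im=r.grab_frame("wrist");print(s["eef_pos"],s["tcp_rot"],s["qpos"])
cv2.imwrite("pics/w1.png",im[:,:,::-1])
h=cv2.cvtColor(im,cv2.COLOR_RGB2HSV)
y=((h[...,0]>18)&(h[...,0]<36)&(h[...,1]>130)&(h[...,2]>30)).astype(np.uint8)
for i,a,c,m in blobs(y,100,20000):print("cup",a,c,plane("wrist",c,40,s)[0],plane("wrist",c,60,s)[0])
rr=((h[...,0]<8)|(h[...,0]>172))&(h[...,1]>130)
for i,a,c,m in blobs(rr.astype(np.uint8),60,15000):print("red",a,c,plane("wrist",c,8,s)[0])
E
```

```text
clock: 0.6
eef_pos: [336.0, 425.6, 282.5]
tcp_rot: [3.141, 0.002, 2.786]
contact_force: [-0.9, 0.6, -0.3]
opening: 1.001
grasp_force: 0.0
clock: 1.27
eef_pos: [449.5, 272.6, 330.0]
tcp_rot: [3.141, -0.001, -3.0]
contact_force: [0.2, -0.4, -0.8]
opening: 1.0
grasp_force: 0.0
[449.5 272.6 330. ] [ 3.1 -0.  -3. ] [ 0.5  0.1  1.7  0.   1.3 -1.2]
cup 2656 [280.1 128.9] [393.8 213.   40. ] [392.6 215.2  60. ]
cup 2603 [386.7 147.4] [397.  334.9  40. ] [395.7 331.4  60. ]
cup 2663 [269.7 228.5] [511.8 212.3  40. ] [505.1 214.6  60. ]
cup 2604 [366.2 246.4] [518.3 332.6  40. ] [511.3 329.2  60. ]
red 2077 [146.8 132.2] [421.4  49.5   8. ]
red 122 [497.  170.8] [407.4 482.7   8. ]
red 1794 [ 56.7 193.4] [513.5 -67.9   8. ]
red 1757 [146.  201.7] [508.7  47.8   8. ]
```

View pics/w1.png

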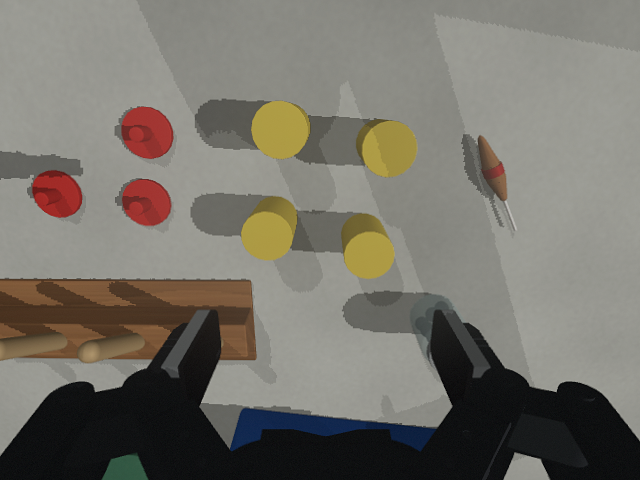

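The wrist view shows the 4 cup tops at about (280,129), (388,148), (267,236) and (368,256). The lids are at (147,132), (57,193) and (146,202), with the rack at lower left, all consistent with the other cameras. Now planning the first cup.

```bash
cat >> h.py <<'E'
PD=-Rt(Y,.489).as_matrix()[:,2]
TIPS=[np.array(b)+12*PD for b in((670.4,-161,141.4),(655.8,-57.2,141.4),(640.4,46.4,141.4),(625.4,150,141.4))]
def cup(c,k,start=None):
    t=TIPS[k];T=Rt(Y,.489);D=Rt(Y);q=[*c]
    plan([((*q,150),D),((*q,30),D),((*q,230),D),(t+90*PD,T),(t-45*PD,T),(t+90*PD,T)],start)
E
python3 - <<'E'
from h import *
im=cv2.imread("pics/w1.png")[:,:,::-1].copy();h=cv2.cvtColor(im,cv2.COLOR_RGB2HSV)
y=((h[...,0]>18)&(h[...,0]<36)&(h[...,1]>130)&(h[...,2]>150)).astype(np.uint8)
s=dict(eef_pos=np.array([449.5,272.6,330.]),tcp_rot=[3.141,-.001,-3.0+.0])
s=r.sense()
for i,a,c,m in blobs(cv2.morphologyEx(y,2,np.ones((3,3))),500,20000):
    e=cv2.fitEllipse(max(cv2.findContours(m.astype(np.uint8),0,1)[0],key=len));print(a,np.round(e[0]),np.round(e[1]),np.round(plane("wrist",e[0],80,s)[0],1))
cup((506,214.5),0)
E
```

```text
2549 [279. 129.] [55. 57.] [391.4 217.   80. ]
2361 [389. 148.] [52. 56.] [394.3 330.9  80. ]
1938 [266. 235.] [47. 51.] [506.4 214.5  80. ]
1816 [369. 255.] [45. 49.] [512.8 331.1  80. ]
[-0.242, -0.331, 0.899, 0.0, 0.0, -0.001] rows>=4.7 -> [506.  214.5 150. ]
[0.0, 0.0, 0.6, 0.0, 0.0, 0.0] rows>=2.9 -> [506.  214.5  30. ]
[0.0, 0.0, -1.0, 0.0, 0.0, 0.0] rows>=4.8 -> [506.  214.5 230. ]
[-0.304, -1.976, -0.007, 0.0, -0.156, 0.0] rows>=9.6 -> [ 623.  -167.9  231.4]
[0.0, 0.0, 0.675, 0.0, 0.0, 0.0] rows>=3.2 -> [ 685.7 -158.8  112.3]
[0.0, 0.0, -0.675, 0.0, 0.0, 0.0] rows>=3.2 -> [ 623.  -167.9  231.4]
```

```bash
python3 -m inch '[[[-0.242,-0.331,0.899,0,0,0],[-0.242,-0.331,0.899,0,0,0],[-0.242,-0.331,0.899,0,0,0],[-0.242,-0.331,0.899,0,0,0],[-0.242,-0.331,0.899,0,0,0],[-0.242,-0.331,0.899,0,0,0],[-0.242,-0.331,0.899,0,0,0]]]' 1 40 | head -2
python3 -m inch '[[[0,0,0.15,0,0,0],[0,0,0.3,0,0,0],[0,0,0.45,0,0,0],[0,0,0.55,0,0,0],[0,0,0.6,0,0,0],[0,0,0.6,0,0,0]]]'
python3 -m inch '[[[0,0,0,0,0,0],[0,0,0,0,0,0],[0,0,0,0,0,0],[0,0,0,0,0,0],[0,0,0,0,0,0],[0,0,0,0,0,0],[0,0,0,0,0,0],[0,0,0,0,0,0]]]' -1 40
python3 -m inch '[[[0,0,-0.05,0,0,0],[0,0,-0.2,0,0,0],[0,0,-0.4,0,0,0],[0,0,-0.6,0,0,0],[0,0,-0.8,0,0,0],[0,0,-1,0,0,0],[0,0,-1,0,0,0]]]'
```

```text
clock: 1.9
eef_pos: [505.4, 214.5, 149.0]
clock: 2.4
eef_pos: [506.4, 214.9, 30.3]
tcp_rot: [-3.141, -0.001, -2.997]
contact_force: [-0.9, 0.3, 0.4]
opening: 0.998
grasp_force: 0.0
clock: 3.07
eef_pos: [508.5, 214.7, 32.9]
tcp_rot: [3.14, 0.003, -2.998]
contact_force: [-1.9, 2.3, 6.0]
opening: 0.678
grasp_force: 41.7
clock: 3.65
eef_pos: [511.1, 215.3, 240.6]
tcp_rot: [3.138, 0.014, -2.998]
contact_force: [1.7, 1.1, 0.3]
opening: 0.674
grasp_force: 43.3
```

```bash
python3 -m inch '[[[-0.15,-0.988,0,0,0,0],[-0.15,-0.988,0,0,0,0],[-0.15,-0.988,0,0,0,0],[-0.15,-0.988,0,0,0,0],[-0.15,-0.988,0,0,0,0],[-0.15,-0.988,0,0,0,0]]]'|head -2
python3 -m inch '[[[-0.154,-0.988,-0.007,0,-0.156,0],[-0.154,-0.988,-0.007,0,-0.156,0],[-0.154,-0.988,-0.007,0,-0.156,0],[-0.154,-0.988,-0.007,0,-0.156,0],[-0.154,-0.988,-0.007,0,-0.156,0],[-0.154,-0.988,-0.007,0,-0.156,0],[-0.154,-0.988,-0.007,0,-0.156,0],[-0.154,-0.988,-0.007,0,-0.156,0]]]'
python3 - <<'E'
from h import *
s=r.sense();im=r.grab_frame("side");cv2.imwrite("pics/s2.png",cv2.resize(im[150:330,280:480,::-1],None,fx=3,fy=3))
plan([(TIPS[0]+90*PD,Rt(Y,.489))]); print(s["eef_pos"],s["tcp_rot"],TIPS[0]+90*PD,Rt(Y,.489).as_euler("xyz"))
E
```

```text
clock: 4.15
eef_pos: [566.7, 17.3, 232.2]
clock: 4.82
eef_pos: [623.7, -168.6, 232.7]
tcp_rot: [3.141, 0.49, -2.999]
contact_force: [0.3, -0.5, -1.4]
opening: 0.674
grasp_force: 43.6
[0.006, -0.001, 0.003, 0.0, 0.0, 0.0] rows>=0.0 -> [ 623.  -167.9  231.4]
[ 623.68087206 -168.55594198  232.72803085] [ 3.14104201  0.48984849 -2.99904436] [ 622.98489874 -167.89508456  231.44591041] [-3.14159265  0.489      -2.99718531]
```

View pics/s2.png

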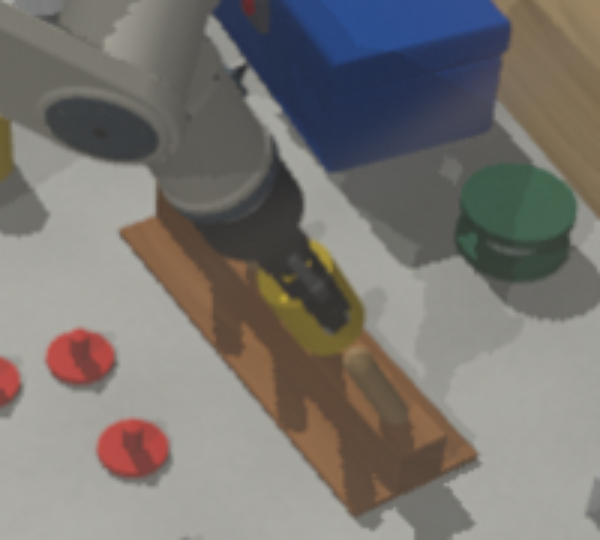

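The side crop shows the cup aligned with peg 0, whose tip is at crop (358,358), and the mouth just clear of it. Lowering and releasing.

```bash
python3 -m inch '[[[0,0,0.12,0,0,0],[0,0,0.24,0,0,0],[0,0,0.36,0,0,0],[0,0,0.48,0,0,0],[0,0,0.58,0,0,0],[0,0,0.64,0,0,0],[0,0,0.675,0,0,0],[0,0,0.675,0,0,0]]]'
python3 -m inch '[[[0,0,0,0,0,0],[0,0,0,0,0,0],[0,0,0,0,0,0],[0,0,0,0,0,0],[0,0,0,0,0,0],[0,0,0,0,0,0]]]' 0.8
python3 -m inch '[[[0,0,-0.1,0,0,0],[0,0,-0.25,0,0,0],[0,0,-0.4,0,0,0],[0,0,-0.55,0,0,0],[0,0,-0.675,0,0,0],[0,0,-0.675,0,0,0]]]' 1
python3 - <<'E'
from h import *
im=r.grab_frame("side");cv2.imwrite("pics/s3.png",cv2.resize(im[150:330,280:480,::-1],None,fx=3,fy=3))
cup((512.5,331),1)
E
```

```text
clock: 5.53
eef_pos: [686.8, -157.5, 113.0]
tcp_rot: [3.14, 0.489, -2.996]
contact_force: [-1.5, 0.0, 0.3]
opening: 0.678
grasp_force: 42.5
clock: 6.03
eef_pos: [686.9, -159.6, 113.2]
tcp_rot: [-3.141, 0.49, -2.998]
contact_force: [0.8, 0.1, 0.2]
opening: 0.897
grasp_force: 0.0
clock: 6.53
eef_pos: [624.4, -169.9, 237.2]
tcp_rot: [-3.138, 0.496, -2.997]
contact_force: [0.5, -0.1, 1.3]
opening: 1.002
grasp_force: 0.0
[0.373, 2.558, 0.275, -0.001, 0.157, 0.0] rows>=12.5 -> [512.5 331.  150. ]
[0.0, 0.0, 0.6, 0.0, 0.0, 0.0] rows>=2.9 -> [512.5 331.   30. ]
[0.0, 0.0, -1.0, 0.0, 0.0, 0.0] rows>=4.8 -> [512.5 331.  230. ]
[-0.19, -2.024, -0.007, 0.0, -0.156, 0.0] rows>=9.7 -> [608.4 -64.1 231.4]
[0.0, 0.0, 0.675, 0.0, 0.0, 0.0] rows>=3.2 -> [671.1 -55.  112.3]
[0.0, 0.0, -0.675, 0.0, 0.0, 0.0] rows>=3.2 -> [608.4 -64.1 231.4]
```

View pics/s3.png

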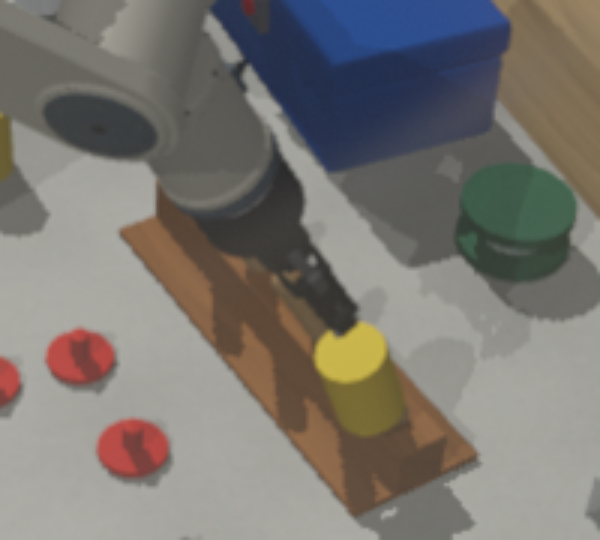

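Cup 0 hangs on peg 0, at crop (360,380). Next cup: (512.5,331) to peg 1.

```bash
python3 -m inch '[[[0,1,0,0,0,0],[0,1,0,0,0,0],[0,1,0,0,0,0],[0,1,0,0,0,0],[0,1,0,0,0,0]]]' 1 40|head -2
python3 -m inch '[[[0,1,0,0,0,0],[0,1,0,0,0,0],[0,1,0,0,0,0],[0,1,0,0,0,0],[0,1,0,0,0,0]]]'|head -2
python3 -m inch '[[[0.373,0.558,0.275,0,0.157,0],[0.373,0.558,0.275,0,0.157,0],[0.373,0.558,0.275,0,0.157,0],[0.373,0.558,0.275,0,0.157,0],[0.373,0.558,0.275,0,0.157,0],[0.373,0.558,0.275,0,0.157,0],[0.373,0.558,0.275,0,0.157,0]]]'
python3 - <<'E'
from h import *
plan([((512.5,331,30),Rt(Y))])
E
```

```text
clock: 7.0
eef_pos: [594.2, 31.6, 230.8]
clock: 7.42
eef_pos: [565.8, 230.2, 231.1]
clock: 8.0
eef_pos: [511.0, 331.2, 147.4]
tcp_rot: [-3.141, -0.003, -2.998]
contact_force: [-0.4, 0.1, -0.5]
opening: 0.999
grasp_force: 0.0
[-0.009, -0.002, 0.587, 0.0, -0.001, 0.0] rows>=2.8 -> [512.5 331.   30. ]
```

```bash
python3 -m inch '[[[0,0,0.15,0,0,0],[0,0,0.3,0,0,0],[-0.007,0,0.45,0,0,0],[-0.007,0,0.55,0,0,0],[-0.007,0,0.59,0,0,0],[-0.007,0,0.59,0,0,0]]]' |head -2
python3 -m inch '[[[0,0,0,0,0,0],[0,0,0,0,0,0],[0,0,0,0,0,0],[0,0,0,0,0,0],[0,0,0,0,0,0],[0,0,0,0,0,0],[0,0,0,0,0,0]]]' -1 40
python3 -m inch '[[[0,0,-0.1,0,0,0],[0,0,-0.25,0,0,0],[0,0,-0.4,0,0,0],[0,0,-0.6,0,0,0],[0,0,-0.8,0,0,0],[0,0,-1,0,0,0],[0,0,-1,0,0,0]]]'|head -2
python3 -m inch '[[[-0.09,-1,0,0,0,0],[-0.09,-1,0,0,0,0],[-0.09,-1,0,0,0,0],[-0.09,-1,0,0,0,0],[-0.09,-1,0,0,0,0],[-0.09,-1,0,0,0,0]]]'|head -2
python3 -m inch '[[[-0.1,-1,-0.007,0,-0.156,0],[-0.1,-1.0,-0.007,0,-0.156,0],[-0.1,-1.0,-0.007,0,-0.156,0],[-0.1,-1.0,-0.007,0,-0.156,0],[-0.1,-1.0,-0.007,0,-0.156,0],[-0.1,-1.0,-0.007,0,-0.156,0],[-0.1,-1.0,-0.007,0,-0.156,0],[-0.1,-1.0,-0.007,0,-0.156,0]]]'
python3 - <<'E'
from h import *
r.grab_frame("side");plan([(TIPS[1]+90*PD,Rt(Y,.489)),(TIPS[1]-45*PD,Rt(Y,.489))])
E
```

```text
clock: 8.5
eef_pos: [511.2, 330.6, 29.7]
clock: 9.08
eef_pos: [513.4, 332.6, 32.8]
tcp_rot: [3.141, 0.0, -2.998]
contact_force: [-1.5, -2.5, 5.4]
opening: 0.672
grasp_force: 42.1
clock: 9.67
eef_pos: [516.6, 334.6, 240.8]
clock: 10.17
eef_pos: [560.5, 131.5, 231.7]
clock: 10.83
eef_pos: [607.7, -58.4, 232.5]
tcp_rot: [3.141, 0.488, -2.999]
contact_force: [-0.3, 0.8, -0.8]
opening: 0.673
grasp_force: 43.4
[0.004, -0.033, 0.003, 0.0, -0.001, 0.0] rows>=0.2 -> [608.4 -64.1 231.4]
[0.0, 0.0, 0.675, 0.0, 0.0, 0.0] rows>=3.2 -> [671.1 -55.  112.3]
```

```bash
python3 -m inch '[[[0,-0.033,0.08,0,0,0],[0,-0.033,0.22,0,0,0],[0,-0.033,0.36,0,0,0],[0,-0.033,0.48,0,0,0],[0,-0.033,0.58,0,0,0],[0,-0.033,0.64,0,0,0],[0,-0.033,0.678,0,0,0],[0,-0.033,0.678,0,0,0]]]'
python3 -m inch '[[[0,0,0,0,0,0],[0,0,0,0,0,0],[0,0,0,0,0,0],[0,0,0,0,0,0],[0,0,0,0,0,0],[0,0,0,0,0,0]]]' 0.8 | tail -2
python3 -m inch '[[[0,0,-0.1,0,0,0],[0,0,-0.25,0,0,0],[0,0,-0.4,0,0,0],[0,0,-0.55,0,0,0],[0,0,-0.675,0,0,0],[0,0,-0.675,0,0,0],[0,0,-0.675,0,0,0]]]' 1
python3 - <<'E'
from h import *
r.grab_frame("side");cup((391.4,216.8),2)
E
```

```text
clock: 11.55
eef_pos: [671.7, -53.8, 111.8]
tcp_rot: [3.141, 0.487, -2.996]
contact_force: [-0.7, 0.4, 0.3]
opening: 0.671
grasp_force: 42.6
opening: 0.901
grasp_force: 0.0
clock: 12.63
eef_pos: [609.3, -65.2, 233.0]
tcp_rot: [-3.14, 0.49, -2.998]
contact_force: [-0.4, 0.4, -0.3]
opening: 0.999
grasp_force: 0.0
[0.964, 1.55, -0.051, 0.0, 0.155, 0.0] rows>=8.8 -> [391.4 216.8 150. ]
[0.0, 0.0, 0.6, 0.0, 0.0, 0.0] rows>=2.9 -> [391.4 216.8  30. ]
[0.0, 0.0, -1.0, 0.0, 0.0, 0.0] rows>=4.8 -> [391.4 216.8 230. ]
[-0.87, -1.022, -0.007, 0.0, -0.156, 0.0] rows>=6.4 -> [593.   39.5 231.4]
[0.0, 0.0, 0.675, 0.0, 0.0, 0.0] rows>=3.2 -> [655.7  48.6 112.3]
[0.0, 0.0, -0.675, 0.0, 0.0, 0.0] rows>=3.2 -> [593.   39.5 231.4]
```

```bash
python3 -m inch '[[[0.48,0.775,-0.025,0,0,0],[0.48,0.775,-0.025,0,0,0],[0.48,0.775,-0.025,0,0,0],[0.48,0.775,-0.025,0,0,0],[0.48,0.775,-0.025,0,0,0]]]' 1 40 |head -2
python3 -m inch '[[[0.484,0.775,-0.026,0,0.155,0],[0.484,0.775,-0.026,0,0.155,0],[0.484,0.775,-0.026,0,0.155,0],[0.484,0.775,-0.026,0,0.155,0],[0.484,0.775,-0.026,0,0.155,0],[0.484,0.775,-0.026,0,0.155,0],[0.484,0.775,-0.026,0,0.155,0],[0.484,0.775,-0.026,0,0.155,0]]]'|head -3
python3 -m inch '[[[0,0,0.15,0,0,0],[0,0,0.3,0,0,0],[0,0,0.45,0,0,0],[0,0,0.55,0,0,0],[0,0,0.59,0,0,0],[0,0,0.59,0,0,0]]]' |head -2
python3 -m inch '[[[0,0,0,0,0,0],[0,0,0,0,0,0],[0,0,0,0,0,0],[0,0,0,0,0,0],[0,0,0,0,0,0],[0,0,0,0,0,0],[0,0,0,0,0,0]]]' -1 40
python3 -m inch '[[[0,0,-0.1,0,0,0],[0,0,-0.25,0,0,0],[0,0,-0.4,0,0,0],[0,0,-0.6,0,0,0],[0,0,-0.8,0,0,0],[0,0,-0.9,0,0,0],[0,0,-1,0,0,0],[0,0,-1,0,0,0]]]'|head -2
python3 -m inch '[[[-0.87,-1,-0.007,0,-0.156,0],[-0.87,-1,-0.007,0,-0.156,0],[-0.87,-1,-0.007,0,-0.156,0],[-0.87,-1,-0.007,0,-0.156,0],[-0.87,-1,-0.007,0,-0.156,0],[-0.87,-1,-0.007,0,-0.156,0],[-0.87,-1,-0.007,0,-0.156,0],[-0.87,-1,-0.007,0,-0.156,0]]]'
python3 - <<'E'
from h import *
r.grab_frame("side");plan([(TIPS[2]+90*PD,Rt(Y,.489)),(TIPS[2]-45*PD,Rt(Y,.489))])
E
```

```text
clock: 13.1
eef_pos: [495.8, 78.2, 187.2]
clock: 13.77
eef_pos: [391.0, 216.5, 149.2]
tcp_rot: [-3.141, -0.001, -2.997]
clock: 14.27
eef_pos: [390.5, 215.6, 30.7]
clock: 14.85
eef_pos: [392.3, 217.3, 33.6]
tcp_rot: [3.141, 0.003, -2.998]
contact_force: [0.5, -3.0, 6.9]
opening: 0.676
grasp_force: 42.2
clock: 15.52
eef_pos: [393.2, 218.1, 237.1]
clock: 16.18
eef_pos: [594.4, 41.3, 233.7]
tcp_rot: [-3.141, 0.492, -3.001]
contact_force: [-0.1, -0.3, -1.0]
opening: 0.675
grasp_force: 43.5
[0.004, -0.014, 0.007, -0.001, 0.0, -0.001] rows>=0.1 -> [593.   39.5 231.4]
[0.0, 0.0, 0.675, 0.0, 0.0, 0.0] rows>=3.2 -> [655.7  48.6 112.3]
```

```bash
python3 -m inch '[[[0,-0.01,0.1,0,0,0],[0,-0.01,0.22,0,0,0],[0,-0.01,0.36,0,0,0],[0,-0.01,0.48,0,0,0],[0,-0.01,0.58,0,0,0],[0,-0.01,0.64,0,0,0],[0,-0.01,0.68,0,0,0],[0,-0.01,0.68,0,0,0]]]'
python3 -m inch '[[[0,0,0,0,0,0],[0,0,0,0,0,0],[0,0,0,0,0,0],[0,0,0,0,0,0],[0,0,0,0,0,0],[0,0,0,0,0,0]]]' 0.8 | tail -2
python3 -m inch '[[[0,0,-0.1,0,0,0],[0,0,-0.25,0,0,0],[0,0,-0.4,0,0,0],[0,0,-0.55,0,0,0],[0,0,-0.675,0,0,0],[0,0,-0.675,0,0,0],[0,0,-0.675,0,0,0]]]' 1 |head -2
python3 - <<'E'
from h import *
r.grab_frame("side");cup((394.3,331),3)
E
```

```text
clock: 16.9
eef_pos: [654.4, 52.1, 112.3]
tcp_rot: [3.141, 0.488, -2.997]
contact_force: [-0.2, -0.6, -1.8]
opening: 0.679
grasp_force: 42.7
opening: 0.901
grasp_force: 0.0
clock: 17.98
eef_pos: [593.2, 41.9, 234.3]
[0.88, 1.572, -0.001, 0.0, 0.156, 0.0] rows>=8.6 -> [394.3 331.  150. ]
[0.0, 0.0, 0.6, 0.0, 0.0, 0.0] rows>=2.9 -> [394.3 331.   30. ]
[0.0, 0.0, -1.0, 0.0, 0.0, 0.0] rows>=4.8 -> [394.3 331.  230. ]
[-0.774, -1.062, -0.007, 0.0, -0.156, 0.0] rows>=6.3 -> [578.  143.1 231.4]
[0.0, 0.0, 0.675, 0.0, 0.0, 0.0] rows>=3.2 -> [640.7 152.2 112.3]
[0.0, 0.0, -0.675, 0.0, 0.0, 0.0] rows>=3.2 -> [578.  143.1 231.4]
```

```bash
python3 -m inch '[[[0.44,0.786,0,0,0,0],[0.44,0.786,0,0,0,0],[0.44,0.786,0,0,0,0],[0.44,0.786,0,0,0,0],[0.44,0.786,0,0,0,0]]]' 1 40 |head -2
python3 -m inch '[[[0.44,0.786,0,0,0.156,0],[0.44,0.786,0,0,0.156,0],[0.44,0.786,0,0,0.156,0],[0.44,0.786,0,0,0.156,0],[0.44,0.786,0,0,0.156,0],[0.44,0.786,0,0,0.156,0],[0.44,0.786,0,0,0.156,0],[0.44,0.786,0,0,0.156,0]]]'|head -3
python3 -m inch '[[[0,0,0.15,0,0,0],[0,0,0.3,0,0,0],[0,0,0.45,0,0,0],[0,0,0.55,0,0,0],[0,0,0.59,0,0,0],[0,0,0.59,0,0,0]]]' |head -2
python3 -m inch '[[[0,0,0,0,0,0],[0,0,0,0,0,0],[0,0,0,0,0,0],[0,0,0,0,0,0],[0,0,0,0,0,0],[0,0,0,0,0,0],[0,0,0,0,0,0]]]' -1 40
python3 -m inch '[[[0,0,-0.1,0,0,0],[0,0,-0.25,0,0,0],[0,0,-0.4,0,0,0],[0,0,-0.6,0,0,0],[0,0,-0.8,0,0,0],[0,0,-0.9,0,0,0],[0,0,-1,0,0,0],[0,0,-1,0,0,0]]]'|head -2
python3 -m inch '[[[-0.774,-1,-0.007,0,-0.156,0],[-0.774,-1,-0.007,0,-0.156,0],[-0.774,-1,-0.007,0,-0.156,0],[-0.774,-1,-0.007,0,-0.156,0],[-0.774,-1,-0.007,0,-0.156,0],[-0.774,-1,-0.007,0,-0.156,0],[-0.774,-1,-0.007,0,-0.156,0],[-0.774,-1,-0.007,0,-0.156,0]]]'
python3 - <<'E'
from h import *
r.grab_frame("side");plan([(TIPS[3]+90*PD,Rt(Y,.489)),(TIPS[3]-45*PD,Rt(Y,.489))])
E
```

```text
clock: 18.45
eef_pos: [490.9, 188.1, 188.5]
clock: 19.12
eef_pos: [393.8, 330.0, 148.7]
tcp_rot: [-3.14, -0.001, -2.998]
clock: 19.62
eef_pos: [393.4, 329.3, 30.4]
clock: 20.2
eef_pos: [395.1, 331.5, 33.5]
tcp_rot: [3.14, 0.003, -2.998]
contact_force: [-0.2, -2.2, 6.9]
opening: 0.68
grasp_force: 42.1
clock: 20.87
eef_pos: [396.0, 332.5, 237.2]
clock: 21.53
eef_pos: [576.9, 152.9, 233.0]
tcp_rot: [3.141, 0.49, -3.002]
contact_force: [-0.3, 0.2, -0.0]
opening: 0.681
grasp_force: 43.4
[0.0, -0.056, 0.007, 0.0, 0.0, -0.001] rows>=0.3 -> [578.  143.1 231.4]
[0.0, 0.0, 0.675, 0.0, 0.0, 0.0] rows>=3.2 -> [640.7 152.2 112.3]
```

```bash
python3 -m inch '[[[0,-0.055,0.06,0,0,0],[0,-0.055,0.2,0,0,0],[0,-0.055,0.36,0,0,0],[0,-0.055,0.48,0,0,0],[0,-0.055,0.58,0,0,0],[0,-0.055,0.64,0,0,0],[0,-0.055,0.68,0,0,0],[0,-0.055,0.68,0,0,0]]]'
python3 -m inch '[[[0,0,0,0,0,0],[0,0,0,0,0,0],[0,0,0,0,0,0],[0,0,0,0,0,0],[0,0,0,0,0,0],[0,0,0,0,0,0]]]' 0.8 | tail -2
python3 -m inch '[[[0,0,-0.1,0,0,0],[0,0,-0.25,0,0,0],[0,0,-0.4,0,0,0],[0,0,-0.55,0,0,0],[0,0,-0.675,0,0,0],[0,0,-0.675,0,0,0],[0,0,-0.675,0,0,0]]]' 1 |head -2
python3 - <<'E'
from h import *
r.grab_frame("side");plan([((470,-20,330),Rt(Y))])
E
```

```text
clock: 22.25
eef_pos: [640.1, 154.6, 112.5]
tcp_rot: [-3.142, 0.489, -2.997]
contact_force: [-0.3, 0.4, -0.9]
opening: 0.679
grasp_force: 42.8
opening: 0.903
grasp_force: 0.0
clock: 23.33
eef_pos: [578.4, 144.5, 234.0]
[0.345, -0.736, -0.738, 0.0, 0.156, 0.0] rows>=5.3 -> [470. -20. 330.]
```

```bash
python3 -m inch '[[[0.345,-0.736,-0.738,0,0.156,0],[0.345,-0.736,-0.738,0,0.156,0],[0.345,-0.736,-0.738,0,0.156,0],[0.345,-0.736,-0.738,0,0.156,0],[0.345,-0.736,-0.738,0,0.156,0],[0.345,-0.736,-0.738,0,0.156,0],[0.345,-0.736,-0.738,0,0.156,0],[0.345,-0.736,-0.738,0,0.156,0]]]' 0 30
cat > lids.py <<'E'
from h import *
np.set_printoptions(precision=1,suppress=True)
def look(n):
    s=r.sense();im=r.grab_frame(n);h=cv2.cvtColor(im,cv2.COLOR_RGB2HSV)
    rr=((h[...,0]<8)|(h[...,0]>172))&(h[...,1]>130)
    for i,a,c,m in blobs(rr.astype(np.uint8),60,15000):
        p=plane(n,c,8,s)[0]
        if 280<p[0]<700 and -450<p[1]<300: print(n,"lid",a,c,p)
    return s,im,h
E
python3 - <<'E'
from lids import *
s,im,h=look("wrist");cv2.imwrite("pics/w4.png",im[:,:,::-1]);look("scene");look("side")
g=((h[...,1]<40)&(h[...,2]>180)).astype(np.uint8)
for i,a,c,m in blobs(g,800,9000):print(a,c,plane("wrist",c,4,s)[0])
im=r.grab_frame("scene");cv2.imwrite("pics/sc4.png",cv2.resize(im[160:360,160:440,::-1],None,fx=2.5,fy=2.5))
E
```

```text
clock: 24.05
eef_pos: [470.2, -20.8, 329.0]
tcp_rot: [3.141, -0.001, -3.0]
contact_force: [-0.6, 0.7, -0.3]
opening: 0.498
grasp_force: 0.0
wrist lid 1946 [386.6 149.1] [421.9  47.    8. ]
wrist lid 1712 [282.7 208.6] [514.  -70.5   8. ]
wrist lid 1658 [372.3 217.5] [509.5  45.3   8. ]
scene lid 314 [368.9 243.9] [424.6  50.    8. ]
scene lid 318 [316.9 247.2] [517.2 -67.8   8. ]
scene lid 338 [351.7 265.5] [512.7  48.4   8. ]
side lid 225 [305.9 268.2] [507.9  42.9   8. ]
side lid 223 [274.1 276.5] [419.3  45.3   8. ]
side lid 269 [323.4 298.4] [512.8 -72.8   8. ]
3654 [133.4  77.3] [ 381.6 -260.8    4. ]
2657 [63.  83.2] [ 398.8 -345.     4. ]
3072 [144.8 155. ] [ 470.4 -247.9    4. ]
2495 [ 77.3 153.5] [ 479.9 -332.9    4. ]
```

View pics/sc4.png

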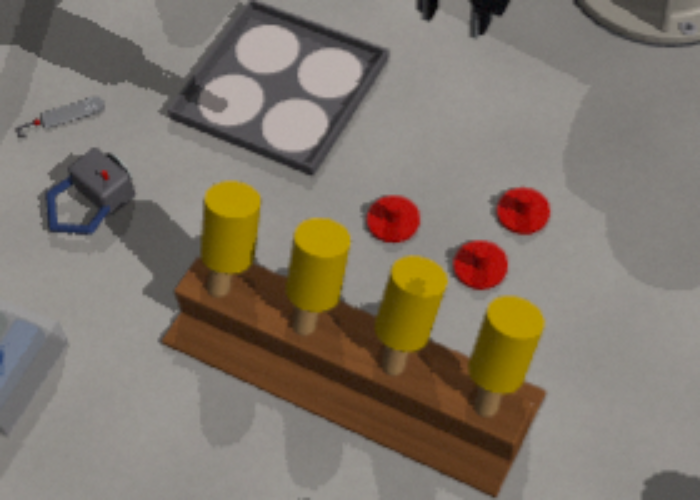

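View pics/w4.png

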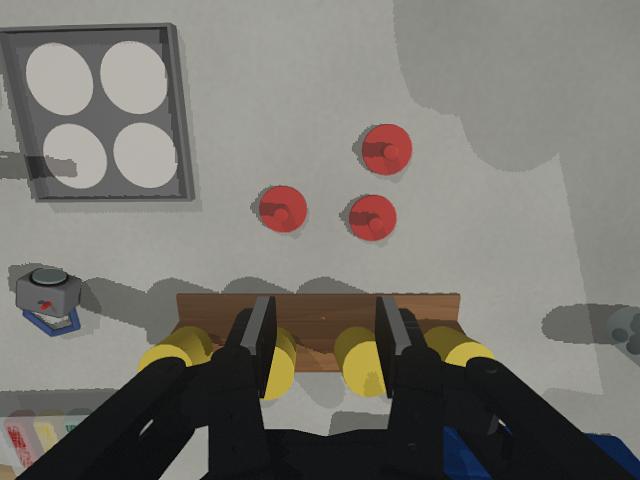

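All 4 cups hang on their pegs. Lids are at scene crop (393,218), (523,210) and (480,263), and the tray circles are free. Now the first lid.

```bash
cat >> h.py <<'E'
def lid(l,c):
    D=Rt(Y);plan([((*l,80),D),((*l,14),D),((*l,80),D),((*c,80),D),((*c,19),D),((*c,80),D)])
E
python3 - <<'E'
from h import *
lid((514,-70.5),(470,-248))
E
```

```text
[-0.183, -0.286, 1.243, 0.0, -0.001, 0.0] rows>=6.2 -> [514.  -70.5  80. ]
[0.0, 0.0, 0.33, 0.0, 0.0, 0.0] rows>=1.6 -> [514.  -70.5  14. ]
[0.0, 0.0, -0.33, 0.0, 0.0, 0.0] rows>=1.6 -> [514.  -70.5  80. ]
[0.345, -0.847, 0.0, 0.0, 0.0, 0.0] rows>=4.4 -> [ 470. -248.   80.]
[0.0, 0.0, 0.305, 0.0, 0.0, 0.0] rows>=1.5 -> [ 470. -248.   19.]
[0.0, 0.0, -0.305, 0.0, 0.0, 0.0] rows>=1.5 -> [ 470. -248.   80.]
```

```bash
python3 -m inch '[[[-0.18,-0.286,0.6,0,0,0],[-0.18,-0.286,0.6,0,0,0],[-0.18,-0.286,0.6,0,0,0],[-0.18,-0.286,0.9,0,0,0],[-0.18,-0.286,0.99,0,0,0],[-0.18,-0.286,1,0,0,0],[-0.18,-0.286,1,0,0,0]]]' 0 30|head -2
python3 - <<'E'
from lids import *
look("side");look("scene")
plan([((514,-70.5,14),Rt(Y))])
E
```

```text
clock: 24.83
eef_pos: [511.6, -70.5, 127.0]
side lid 262 [306.2 268.5] [508.3  41.8   8. ]
side lid 223 [274.1 276.5] [419.3  45.3   8. ]
side lid 297 [323.7 298.7] [512.9 -74.1   8. ]
scene lid 314 [368.9 243.9] [424.6  50.    8. ]
scene lid 319 [316.9 247.2] [517.1 -67.8   8. ]
scene lid 339 [351.8 265.5] [512.6  48.5   8. ]
[0.003, 0.003, 0.585, 0.0, 0.0, 0.0] rows>=2.8 -> [514.  -70.5  14. ]
```

```bash
python3 -m inch '[[[0,0,0.15,0,0,0],[0,0,0.3,0,0,0],[0,0,0.42,0,0,0],[0,0,0.52,0,0,0],[0,0,0.57,0,0,0],[0,0,0.58,0,0,0],[0,0,0.58,0,0,0]]]' 0 30
python3 -m inch '[[[0,0,0,0,0,0],[0,0,0,0,0,0],[0,0,0,0,0,0],[0,0,0,0,0,0],[0,0,0,0,0,0],[0,0,0,0,0,0]]]' -1 30
python3 -m inch '[[[0,0,-0.08,0,0,0],[0,0,-0.2,0,0,0],[0,0,-0.33,0,0,0],[0,0,-0.33,0,0,0]]]'
python3 -m inch '[[[0.345,-0.847,0,0,0,0],[0.345,-0.847,0,0,0,0],[0.345,-0.847,0,0,0,0],[0.345,-0.847,0,0,0,0],[0.345,-0.847,0,0,0,0],[0.345,-0.847,0,0,0,0],[0.345,-0.847,0,0,0,0]]]'
python3 - <<'E'
from h import *
r.grab_frame("side");plan([((470,-248,19),Rt(Y))])
E
```

```text
clock: 25.52
eef_pos: [515.0, -71.4, 15.3]
tcp_rot: [-3.141, 0.002, -2.998]
contact_force: [0.4, -0.0, -0.0]
opening: 0.5
grasp_force: 0.0
clock: 26.02
eef_pos: [515.1, -71.6, 15.6]
tcp_rot: [-3.141, 0.003, -2.998]
contact_force: [0.2, 0.3, 7.9]
opening: 0.193
grasp_force: 29.1
clock: 26.35
eef_pos: [516.9, -71.9, 84.8]
tcp_rot: [-3.14, 0.007, -2.998]
contact_force: [1.0, -0.5, 0.9]
opening: 0.197
grasp_force: 29.5
clock: 26.93
eef_pos: [469.6, -249.7, 80.2]
tcp_rot: [-3.141, 0.001, -3.001]
contact_force: [0.2, -0.3, -1.0]
opening: 0.196
grasp_force: 29.6
[-0.002, 0.003, 0.306, 0.0, 0.0, -0.001] rows>=1.5 -> [ 470. -248.   19.]
```

```bash
python3 -m inch '[[[0,0.003,0.1,0,0,0],[0,0.003,0.2,0,0,0],[0,0.003,0.27,0,0,0],[0,0.003,0.3,0,0,0],[0,0.003,0.305,0,0,0],[0,0.003,0.305,0,0,0]]]'
python3 -m inch '[[[0,0,0,0,0,0],[0,0,0,0,0,0],[0,0,0,0,0,0],[0,0,0,0,0,0],[0,0,0,0,0,0]]]' 0|tail -2
python3 -m inch '[[[0,0,-0.1,0,0,0],[0,0,-0.2,0,0,0],[0,0,-0.305,0,0,0],[0,0,-0.305,0,0,0],[0,0,-0.305,0,0,0]]]'|head -2
python3 - <<'E'
from lids import *
look("side");look("scene");lid((509.8,45.5),(381.3,-261.3))
E
```

```text
clock: 27.48
eef_pos: [469.9, -247.0, 18.9]
tcp_rot: [3.141, -0.001, -2.996]
contact_force: [-0.2, -0.5, -1.2]
opening: 0.195
grasp_force: 31.4
opening: 0.5
grasp_force: 0.0
clock: 28.32
eef_pos: [470.5, -248.9, 81.0]
side lid 272 [305.7 268.5] [507.2  42.1   8. ]
side lid 240 [274.2 276.6] [419.4  44.8   8. ]
side lid 393 [333.3 356.2] [ 468.7 -248.2    8. ]
scene lid 274 [277.7 208.6] [ 469.9 -246.1    8. ]
scene lid 313 [368.9 243.9] [424.5  50.1   8. ]
scene lid 339 [351.7 265.5] [512.6  48.3   8. ]
[-0.41, 1.425, -0.002, 0.0, 0.0, 0.0] rows>=7.1 -> [509.8  45.5  80. ]
[0.0, 0.0, 0.33, 0.0, 0.0, 0.0] rows>=1.6 -> [509.8  45.5  14. ]
[0.0, 0.0, -0.33, 0.0, 0.0, 0.0] rows>=1.6 -> [509.8  45.5  80. ]
[0.857, -1.426, 0.0, 0.0, 0.0, 0.0] rows>=8.0 -> [ 381.3 -261.3   80. ]
[0.0, 0.0, 0.305, 0.0, 0.0, 0.0] rows>=1.5 -> [ 381.3 -261.3   19. ]
[0.0, 0.0, -0.305, 0.0, 0.0, 0.0] rows>=1.5 -> [ 381.3 -261.3   80. ]
```

```bash
python3 -m inch '[[[-0.205,0.712,0,0,0,0],[-0.205,0.712,0,0,0,0],[-0.205,0.712,0,0,0,0],[-0.205,0.712,0,0,0,0]]]' 0 30|head -2
python3 -m inch '[[[-0.205,0.713,0,0,0,0],[-0.205,0.713,0,0,0,0],[-0.205,0.713,0,0,0,0],[-0.205,0.713,0,0,0,0],[-0.205,0.713,0,0,0,0],[-0.205,0.713,0,0,0,0]]]' |head -2
python3 - <<'E'
from lids import *
look("scene");plan([((509.8,45.5,14),Rt(Y))])
E
```

```text
clock: 28.75
eef_pos: [488.8, -98.5, 78.7]
clock: 29.25
eef_pos: [509.3, 46.6, 78.9]
scene lid 276 [277.6 208.7] [ 470.3 -245.8    8. ]
scene lid 74 [374.1 248.1] [428.5  70.1   8. ]
scene lid 341 [351.7 265.5] [512.6  48.3   8. ]
[-0.004, -0.001, 0.325, 0.0, -0.001, 0.0] rows>=1.6 -> [509.8  45.5  14. ]
```

```bash
python3 -m inch '[[[0,0,0.12,0,0,0],[0,0,0.22,0,0,0],[0,0,0.3,0,0,0],[0,0,0.325,0,0,0],[0,0,0.325,0,0,0],[0,0,0.325,0,0,0]]]' 0 30|head -2
python3 -m inch '[[[0,0,0,0,0,0],[0,0,0,0,0,0],[0,0,0,0,0,0],[0,0,0,0,0,0],[0,0,0,0,0,0],[0,0,0,0,0,0]]]' -1 30
python3 -m inch '[[[0,0,-0.08,0,0,0],[0,0,-0.2,0,0,0],[0,0,-0.33,0,0,0],[0,0,-0.33,0,0,0]]]'|tail -2
python3 -m inch '[[[0.428,-0.713,0,0,0,0],[0.428,-0.713,0,0,0,0],[0.428,-0.713,0,0,0,0],[0.428,-0.713,0,0,0,0],[0.428,-0.713,0,0,0,0]]]'|head -2
python3 -m inch '[[[0.429,-0.713,0,0,0,0],[0.429,-0.713,0,0,0,0],[0.429,-0.713,0,0,0,0],[0.429,-0.713,0,0,0,0],[0.429,-0.713,0,0,0,0],[0.429,-0.713,0,0,0,0]]]'
python3 - <<'E'
from lids import *
look("side");look("wrist");plan([((381.3,-261.3,19),Rt(Y))])
E
```

```text
clock: 29.8
eef_pos: [509.9, 44.6, 15.0]
clock: 30.3
eef_pos: [510.8, 45.3, 15.9]
tcp_rot: [-3.141, 0.002, -2.998]
contact_force: [-0.2, -3.6, 7.7]
opening: 0.196
grasp_force: 29.4
opening: 0.193
grasp_force: 29.4
clock: 31.05
eef_pos: [442.8, -112.6, 80.9]
clock: 31.55
eef_pos: [380.6, -263.1, 81.0]
tcp_rot: [-3.141, 0.001, -3.002]
contact_force: [1.1, 0.1, -0.5]
opening: 0.195
grasp_force: 29.6
side lid 62 [269.1 281.3] [401.6  33.8   8. ]
side lid 403 [333.4 356.1] [ 469.1 -248.1    8. ]
side lid 280 [298.  360.6] [ 387.2 -229.5    8. ]
wrist lid 12163 [325.7 307.7] [ 419.8 -256.7    8. ]
[0.0, -0.002, 0.309, 0.0, 0.0, 0.0] rows>=1.5 -> [ 381.3 -261.3   19. ]
```

```bash
python3 -m inch '[[[0,0,0.1,0,0,0],[0,0,0.2,0,0,0],[0,0,0.27,0,0,0],[0,0,0.3,0,0,0],[0,0,0.305,0,0,0],[0,0,0.305,0,0,0]]]'|head -3
python3 -m inch '[[[0,0,0,0,0,0],[0,0,0,0,0,0],[0,0,0,0,0,0],[0,0,0,0,0,0],[0,0,0,0,0,0]]]' 0|tail -2
python3 -m inch '[[[0,0,-0.1,0,0,0],[0,0,-0.2,0,0,0],[0,0,-0.305,0,0,0],[0,0,-0.305,0,0,0],[0,0,-0.305,0,0,0]]]'|head -2
python3 -m inch '[[[0,1,-0.2,0,0,0],[0,1,-0.2,0,0,0],[0,1,-0.2,0,0,0],[0,1,-0.2,0,0,0],[0,1,-0.2,0,0,0],[0,1,-0.2,0,0,0]]]'|head -2
python3 - <<'E'
from lids import *
look("side");look("scene");look("wrist");lid((422,47),(482.9,-337.8))
E
```

```text
clock: 32.15
eef_pos: [381.7, -260.2, 19.8]
tcp_rot: [3.141, -0.0, -2.996]
opening: 0.503
grasp_force: 0.0
clock: 32.98
eef_pos: [381.9, -261.9, 81.9]
clock: 33.48
eef_pos: [350.5, -58.8, 120.7]
side lid 103 [279.9 274.5] [436.   46.6   8. ]
side lid 389 [333.3 356.1] [ 468.7 -247.9    8. ]
side lid 413 [300.3 372.3] [ 381.1 -262.3    8. ]
scene lid 249 [291.4 187.9] [ 382.2 -259.5    8. ]
scene lid 273 [277.7 208.6] [ 470. -246.    8.]
scene lid 315 [368.9 243.9] [424.7  50.1   8. ]
wrist lid 5610 [ 51.  231.3] [ 381.1 -261.3    8. ]
wrist lid 3559 [452.5 327.8] [416.8  48.2   8. ]
wrist lid 4354 [ 77.3 337.2] [ 470.2 -248.5    8. ]
[-0.424, 0.495, 0.202, 0.0, 0.0, 0.0] rows>=3.3 -> [422.  47.  80.]
[0.0, 0.0, 0.33, 0.0, 0.0, 0.0] rows>=1.6 -> [422.  47.  14.]
[0.0, 0.0, -0.33, 0.0, 0.0, 0.0] rows>=1.6 -> [422.  47.  80.]
[-0.024, -1.948, 0.0, 0.0, 0.0, 0.0] rows>=9.3 -> [ 482.9 -337.8   80. ]
[0.0, 0.0, 0.305, 0.0, 0.0, 0.0] rows>=1.5 -> [ 482.9 -337.8   19. ]
[0.0, 0.0, -0.305, 0.0, 0.0, 0.0] rows>=1.5 -> [ 482.9 -337.8   80. ]
```

```bash
python3 -m inch '[[[-0.424,0.495,0.2,0,0,0],[-0.424,0.495,0.2,0,0,0],[-0.424,0.495,0.2,0,0,0],[-0.424,0.495,0.2,0,0,0],[-0.424,0.495,0.2,0,0,0],[-0.424,0.495,0.2,0,0,0]]]' 0 30|head -2
python3 -m inch '[[[0,0,0.12,0,0,0],[0,0,0.22,0,0,0],[0,0,0.3,0,0,0],[0,0,0.325,0,0,0],[0,0,0.325,0,0,0],[0,0,0.325,0,0,0]]]'|head -2
python3 -m inch '[[[0,0,0,0,0,0],[0,0,0,0,0,0],[0,0,0,0,0,0],[0,0,0,0,0,0],[0,0,0,0,0,0],[0,0,0,0,0,0]]]' -1 30|tail -2
python3 -m inch '[[[0,0,-0.08,0,0,0],[0,0,-0.2,0,0,0],[0,0,-0.33,0,0,0],[0,0,-0.33,0,0,0]]]'|tail -2
python3 -m inch '[[[0,-0.97,0,0,0,0],[0,-0.97,0,0,0,0],[0,-0.97,0,0,0,0],[0,-0.97,0,0,0,0],[0,-0.97,0,0,0,0],[0,-0.97,0,0,0,0]]]'|head -2
python3 -m inch '[[[-0.024,-0.978,0,0,0,0],[-0.024,-0.978,0,0,0,0],[-0.024,-0.978,0,0,0,0],[-0.024,-0.978,0,0,0,0],[-0.024,-0.978,0,0,0,0],[-0.024,-0.978,0,0,0,0],[-0.024,-0.978,0,0,0,0]]]'
python3 - <<'E'
from lids import *
look("side");look("scene");plan([((482.9,-337.8,19),Rt(Y))])
E
```

```text
clock: 34.13
eef_pos: [421.9, 45.8, 79.9]
clock: 34.63
eef_pos: [422.1, 45.7, 16.3]
opening: 0.198
grasp_force: 29.1
opening: 0.193
grasp_force: 29.4
clock: 35.97
eef_pos: [451.8, -149.8, 82.4]
clock: 36.55
eef_pos: [482.8, -339.1, 81.6]
tcp_rot: [3.142, 0.0, -3.0]
contact_force: [0.2, 0.8, -0.8]
opening: 0.198
grasp_force: 29.7
side lid 731 [341.9 363.4] [ 479.7 -274.5    8. ]
side lid 430 [300.1 372.1] [ 380.6 -261.6    8. ]
scene lid 213 [248.7 186.7] [ 452.5 -373.1    8. ]
scene lid 254 [291.4 187.8] [ 381.7 -259.6    8. ]
scene lid 275 [277.7 208.6] [ 469.9 -246.     8. ]
[-0.003, -0.005, 0.312, 0.0, 0.0, 0.0] rows>=1.5 -> [ 482.9 -337.8   19. ]
```

```bash
python3 -m inch '[[[0,0,0.1,0,0,0],[0,0,0.2,0,0,0],[0,0,0.27,0,0,0],[0,0,0.3,0,0,0],[0,0,0.305,0,0,0],[0,0,0.305,0,0,0]]]'|head -3
python3 -m inch '[[[0,0,0,0,0,0],[0,0,0,0,0,0],[0,0,0,0,0,0],[0,0,0,0,0,0],[0,0,0,0,0,0]]]' 0|tail -2
python3 -m inch '[[[0,0,-0.1,0,0,0],[0,0,-0.2,0,0,0],[0,0,-0.4,0,0,0],[0,0,-0.6,0,0,0],[0,0,-0.8,0,0,0],[0,0,-0.9,0,0,0]]]'|head -2
python3 -m inch '[[[0.4,0.9,-0.2,0,0,0],[0.4,0.9,-0.2,0,0,0],[0.4,0.9,-0.2,0,0,0],[0.4,0.9,-0.2,0,0,0],[0.4,0.9,-0.2,0,0,0],[0.4,0.9,-0.2,0,0,0],[0.4,0.9,-0.2,0,0,0],[0.4,0.9,-0.2,0,0,0]]]'|head -2
python3 - <<'E'
from lids import *
look("side");look("wrist");s,im,h=look("scene");a=im[160:360,160:440,::-1];i2=r.grab_frame("side")[180:420,200:480,::-1]
cv2.imwrite("pics/f.png",np.vstack([cv2.resize(a,(420,300)),cv2.resize(i2,(420,300))]))
E
```

```text
clock: 37.15
eef_pos: [482.7, -336.9, 20.9]
tcp_rot: [3.141, -0.001, -2.997]
opening: 0.498
grasp_force: 0.0
clock: 38.07
eef_pos: [484.3, -339.3, 206.1]
clock: 38.73
eef_pos: [378.5, -171.8, 241.4]
side lid 393 [333.4 356.2] [ 468.9 -248.     8. ]
side lid 421 [300.  372.1] [ 380.5 -261.6    8. ]
side lid 462 [353.3 384.9] [ 481.1 -338.4    8. ]
wrist lid 2835 [239.6 185.7] [ 381.3 -261.     8. ]
wrist lid 2325 [163.8 265.5] [ 481.6 -337.9    8. ]
wrist lid 2314 [246.1 266.5] [ 469.7 -247.8    8. ]
scene lid 255 [291.4 187.7] [ 381.6 -259.7    8. ]
scene lid 263 [251.9 198.1] [ 482.  -336.4    8. ]
scene lid 273 [277.7 208.6] [ 470. -246.    8.]
```

View pics/f.png

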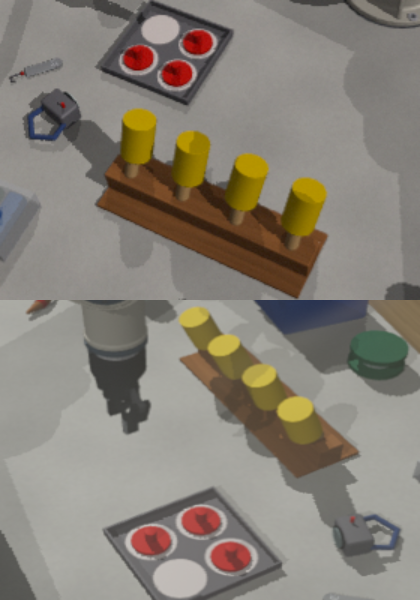

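All four cups are on the pegs, three lids are centred in circles (within about 2 mm), and no other lids are visible. The gripper is clear of everything.

```bash
python3 -c "
from rig import r
print(r.sign_off())"
```

```text
the job is handed in; nothing more can be done
None
```

I handed the job in at about 39 s of the 210 s allowed: all four yellow cups hang on the pegs, and the three red lids present lie knob-up within about 2 mm of their circle centres. The jar, headlamp, float and spinner were left alone. The sign-off returned no verdict.

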